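# Find the spreader's gap with thickness gauges

## Robot

A 7-joint arm with a two-finger parallel gripper is mounted at the origin on a cart in front of the work surface, level with it; the furniture and walls round the work are solid. World frame = base frame: x ahead of the robot, y to its left, z up, the work surface at z = 0. Lengths are in m, angles in rad, forces in N, time in s.
With the tool pointing down it reaches from about 0.425 to 0.925 m from the base axis. Payload 6.8 kg.
Tool frame: the origin (TCP) lies on the front face of the gripper's body, between the roots of the fingers; the fingertips stand 73 mm ahead of it and the grasp point (between the pads) lies 54 mm ahead of it (bot.finger_overhang is the z of the fingertips in the tool frame, in m); z points along the fingers, y is the line along which they close (so a half turn about z gives the same grasp; the last joint's range is limited). The gripper opens to 85 mm and grips with 20 to 120 N. Pads are 22 mm wide; open, the fingers measure 114 mm over their backs; the gripper's body (76 mm by 85 mm) begins 54 mm behind the grasp point. The pads swing forward as they close: fully open they stand 13 mm farther back than shut.
Start: joints at [1.205, 0.477, 0.022, 1.555, -0.011, 1.109, -0.083], TCP at [0.172, -0.653, 0.304] pointing down, gripper open.
Joint ranges: [-2.96, 2.96], [-0.34, 2.1], [-1.41, 1.46], [0.24, 2.44], [-1.37, 4.51], [0.17, 1.92], [-2.96, 2.96]. Speed limits (rad/s): [2.39, 2.39, 3.14, 3.14, 3.14, 3.14, 3.14].

## Interface

Orientations are given as a unit quaternion [w, x, y, z].
In Python, from station import bot gives the robot as it stands.
- The arm moves only by the tool servo_tool, never from a script. Its argument "motion" is one flat list of numbers, 7 for each row, row after row: the shift along the tool's x, y, z as a fraction of full scale, then the turn, a rotation vector about the tool's x, y, z as a fraction of full scale, then the closure, from 0 (fully open) to 1 (shut). In form: [tx, ty, tz, ax, ay, az, gripper, tx, ty, tz, ax, ay, az, gripper, ...]. A call has 1 to 5 rows; each row shifts and turns the commanded pose from where the row before left it, along the tool's axes as they then stand; what a row does not reach is not made up. Full scale, the value 1, is 0.02 m for a shift and 0.15 rad for a turn. A row lasts 1/8 s, in which the tool goes at most 62.5 mm and 10.7 degrees, less where a joint would pass 70% of its speed; a pose out of reach is approached as far as the arm can. A call with a number of a shift or a turn outside -1 to 1 is refused whole. A call with a gripper value outside its range is refused whole. The fingers move at their own pace and stop on an object; "grip_force" is the grip in N (left out, the last holds). Time passes only in rows, so rows that do not move let the fingers close. It gives the time, the measured TCP pose, the force, the opening and the grip force at its end, in the units of the state.
- bot.get_obs(): the state, without advancing time (a new reading comes with each control period).
- bot.read_camera(name): name is "side" or "top"; returns the picture (384x512x3 uint8, red, green, blue); there is no depth.
- bot.get_calibration(name): a dict with "mtx" (3x3 intrinsics, pixels), "rvec" (rotation vector, rad) and "tvec" (3), from world to camera coordinates, as OpenCV has them. Camera axes: x right, y down, z forward; pixel columns grow to the right and rows downward; lengths in m; the calibration is good to about 2 mm. A picture is of the moment at which its call begins. get_calibration takes no time and is no camera call.
- bot.hand_in(): hands the job in; it is judged then, once.
Trained networks look in the newest picture that a camera, given by its name, has taken for a name from the list of things; names that differ only in an ending like _2 or _b are one class to them, and where a whole thing is asked for, a point or a joint stands for the part that bears it (a point fixed in the world has none). Each returns a list of dicts, best first, with "p" (0 to 1); they miss things now and then, are a little off and sometimes report something else, mostly with a low value. They report only what shows in the picture. A call takes as long as a camera call.
- bot.boxes_of(camera, name): "uv" ([column, row] in pixels, amid what is visible of it).
The state is a dict: "t": time; "q": joint angles; "joint_vel": joint speeds; "joint_torque": joint torques, N m; "eef_pos": TCP position; "tool_rot": TCP orientation; "contact_force": force on the tool from outside, world axes, zero at the start; "torque": the same for the moment, N m; "gripper_width": opening from 0.0 (shut) to 1.0 (fully open); "grasp_force": force on a finger pad.
Only numpy, scipy, OpenCV 4.12 (cv2) and the standard library are available. Lean on these libraries where they do the work, as an engineer would, in place of code of your own. Each camera call takes 0.05 s, during which the arm holds its last target. There are 200 camera calls.

## Task

Find the height of the gap under the coating spreader's clamped gate bar with the set of flat gap gauges: slide them along the bench, tip first, into the mouth, and feel which is the thickest that goes under the bar, making sure that the next thicker one really is refused when pushed gently up against the bar. Finish with that thickest fitting gauge pushed fully in under the bar to the back stop and let go, and the other three lying flat on the bench outside; never ram a gauge, and leave the other things on the bench where they are.

Things in the scene. Friction and masses are not known exactly. Their poses are not given: they have to be found in the camera images.
- spreader: Coating spreader fixed to the bench: plain aluminium U-frame, open towards the robot, 75 mm deep (x), 125 wide over its side knobs, 50 high at most. Origin on the bench, mid-mouth, at the front ends of its two side cheeks; +x points into the mouth, z up. The cheeks' inner faces are 62 mm apart (y = +-31 mm), 50 mm high; the bench between them is bare.
- gate_front (a point): Point on the bench straight below the middle of the front face of the steel gate bar, 6 mm inside the mouth; axes as the spreader. The bar is level, as wide as the mouth, 30 mm deep (x), 20 high, clamped immovably between the cheeks at an unknown height: the gap below it is 9 to 16 mm and differs every time.
- back_stop (a point): Point on the bench at the middle of the front face of the spreader's back stop (44 mm high wall), 60 mm inside the mouth; axes as the spreader. Between the gate bar and the stop the frame is open above.
- gauge_1: Gap gauge, the thinnest and narrowest of four plain steel ones: flat blade 8 mm thick and 24 mm wide, 108 mm long in all, lying flat on the bench. At its tail stands a grip, 28 mm long (x), 20 mm wide (y), its top 56 mm above the underside (on all four gauges). Origin on the underside below the centre of the grip; +x points along the blade to its square tip 94 mm away, z up. Weighs 160 g, give or take a third.
- gauge_1_tip (a point): Middle of the lower edge at the blade tip of gauge_1; +x as the gauge.
- gauge_2: Gap gauge, the second of four plain steel ones: flat blade 11 mm thick and 32 mm wide, 108 mm long in all, lying flat on the bench. At its tail stands a grip, 28 mm long (x), 20 mm wide (y), its top 56 mm above the underside (on all four gauges). Origin on the underside below the centre of the grip; +x points along the blade to its square tip 94 mm away, z up. Weighs 190 g, give or take a third.
- gauge_2_tip (a point): Middle of the lower edge at the blade tip of gauge_2; +x as the gauge.
- gauge_3: Gap gauge, the third of four plain steel ones: flat blade 14 mm thick and 40 mm wide, 108 mm long in all, lying flat on the bench. At its tail stands a grip, 28 mm long (x), 20 mm wide (y), its top 56 mm above the underside (on all four gauges). Origin on the underside below the centre of the grip; +x points along the blade to its square tip 94 mm away, z up. Weighs 220 g, give or take a third.
- gauge_3_tip (a point): Middle of the lower edge at the blade tip of gauge_3; +x as the gauge.
- gauge_4: Gap gauge, the thickest and widest of four plain steel ones: flat blade 17 mm thick and 48 mm wide, 108 mm long in all, lying flat on the bench. At its tail stands a grip, 28 mm long (x), 20 mm wide (y), its top 56 mm above the underside (on all four gauges). Origin on the underside below the centre of the grip; +x points along the blade to its square tip 94 mm away, z up. Weighs 250 g, give or take a third.
- gauge_4_tip (a point): Middle of the lower edge at the blade tip of gauge_4; +x as the gauge.
- label_tape: Bystander, loose: roll of tan label tape lying flat, 74x74x19 mm; origin on its underside.
- timer: Bystander, loose: small white timer, 60x68x20 mm; origin on its underside.
- petri_dish: Bystander, loose: clear round dish, 57x57x14 mm; origin on its underside.
- coverslip_box: Bystander, loose: small white box, 35x35x19 mm; origin on its underside.

How it is judged:
By the outcome, as a careful person would: the job done as asked, in the order asked, and still so for the second after the job is handed in, with the robot touching nothing.
It also fails if it takes over 72 s, if anything falls off the work surface, if the arm or the gripper's body presses on something with over 40 N, if the wrist force passes 120 N, or if a joint passes its speed limit or range.

## Working session

There is one attempt and no reset: what is moved stays moved. The work goes in short steps, Python scripts to look and compute and a tool call to move; the robot and the scene stay as the last step left them, time stands still between calls to the robot, and variables do not carry over. Pictures are saved under pics/ and viewed, at most 10 in all, crops included, and the job is handed in when it is done.

Besides the shell and the picture viewer there is one more tool, called after ">>>" in YAML: its name, and indented under it one key for each argument. servo_tool: Moves the arm, as the interface text tells. Shift numbers are shares of 0.02 m and turn numbers shares of 0.15 rad, none past 1 either way. Its arguments: {"type":"object","properties":{"motion":{"type":"array","items":{"type":"number","minimum":-1,"maximum":1}},"grip_force":{"type":"number"}},"required":["motion"]}

```bash
mkdir -p pics
python3 - <<'E'
from station import bot
import cv2,numpy as np
for c in("top","side"):
    im=bot.read_camera(c); cv2.imwrite(f"pics/{c}0.png",cv2.resize(im[:,:,::-1],(800,600),interpolation=cv2.INTER_CUBIC))
    k=bot.get_calibration(c);R=cv2.Rodrigues(np.array(k["rvec"],float))[0];print(c,"campos",(-R.T@np.array(k["tvec"]).ravel()).round(3),np.array(k["mtx"]).round(0).tolist(), R.round(2).tolist())
    for n in("gauge_1","gauge_1_tip","spreader"): print(n,[(np.round(d["uv"]).tolist(),round(d["p"],2)) for d in bot.boxes_of(c,n)])
o=bot.get_obs();print(o["t"],o["eef_pos"],o["tool_rot"],o["contact_force"])
E
```

```text
top campos [ 0.328 -0.013  1.521] [[455.0, 0.0, 248.0], [0.0, 455.0, 198.0], [0.0, 0.0, 1.0]] [[-0.02, -1.0, -0.0], [-0.99, 0.02, -0.13], [0.13, 0.0, -0.99]]
gauge_1 [([294.0, 215.0], 0.98), ([194.0, 204.0], 0.89), ([158.0, 209.0], 0.66), ([334.0, 209.0], 0.65)]
gauge_1_tip [([160.0, 210.0], 0.52)]
spreader [([240.0, 180.0], 0.73)]
side campos [0.75  0.891 0.943] [[401.0, 0.0, 252.0], [0.0, 401.0, 192.0], [0.0, 0.0, 1.0]] [[-0.97, 0.24, 0.0], [0.16, 0.68, -0.71], [-0.17, -0.69, -0.7]]
gauge_1 [([288.0, 268.0], 0.93), ([276.0, 239.0], 0.86), ([245.0, 142.0], 0.81), ([255.0, 163.0], 0.76)]
gauge_1_tip [([289.0, 265.0], 0.69)]
spreader [([234.0, 204.0], 0.63)]
0.4 [ 0.17209564 -0.65265506  0.30378027] [-9.80818280e-05  9.91707303e-01  1.28516986e-01 -1.90328912e-05] [ 0.80225448 -0.70853198 -0.70065799]
```

View pics/top0.png

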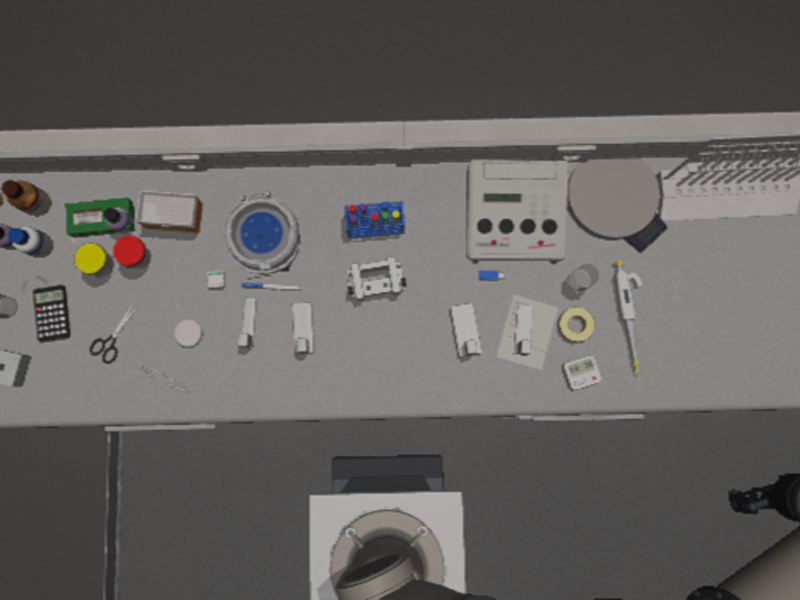

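View pics/side0.png

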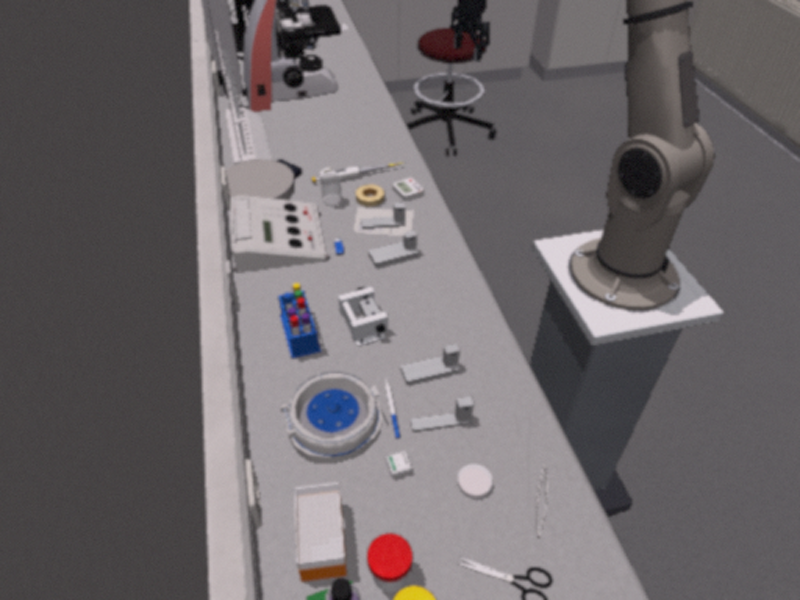

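The top view shows the spreader at (377,280) in the 800x600 picture. The gauges are at (247,323), (303,328), (466,330) and (523,330), with grips towards the robot. I'll zoom in.

```bash
cat > h.py <<'E'
from station import bot
import cv2,numpy as np
def cal(c):
    k=bot.get_calibration(c);return np.array(k["mtx"],float),np.array(k["rvec"],float),np.array(k["tvec"],float).ravel()
def proj(c,P):
    K,r,t=cal(c);return cv2.projectPoints(np.array(P,float).reshape(-1,3),r,t,K,None)[0].reshape(-1,2)
def ray(c,uv,z=0.):
    K,r,t=cal(c);R=cv2.Rodrigues(r)[0];o=-R.T@t
    d=(R.T@np.linalg.inv(K)@np.c_[np.array(uv,float).reshape(-1,2),np.ones(np.array(uv).size//2)].T).T
    return o+d*((z-o[2])/d[:,2])[:,None]
E
python3 - <<'E'
from h import *
im=bot.read_camera("top")[:,:,::-1]
a=cv2.resize(im[160:235,145:345],(800,300),interpolation=cv2.INTER_LANCZOS4)
s=bot.read_camera("side")[:,:,::-1]
b=cv2.resize(s[125:280,205:311],None,fx=2.8,fy=2.8*0.69,interpolation=cv2.INTER_LANCZOS4)
b=cv2.resize(s[125:280,205:311],(410,600))[:, :]
c=np.zeros((600,800,3),np.uint8);c[:300]=a;
b1=cv2.resize(s[130:195,215:281],(300,295));b2=cv2.resize(s[210:280,240:310],(300,300))
c[300:595,:300]=b1;c[300:,300:600]=b2
cv2.imwrite("pics/crop.png",c)
np.save("top.npy",im)
E
```

```text
(no output)
```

View pics/crop.png

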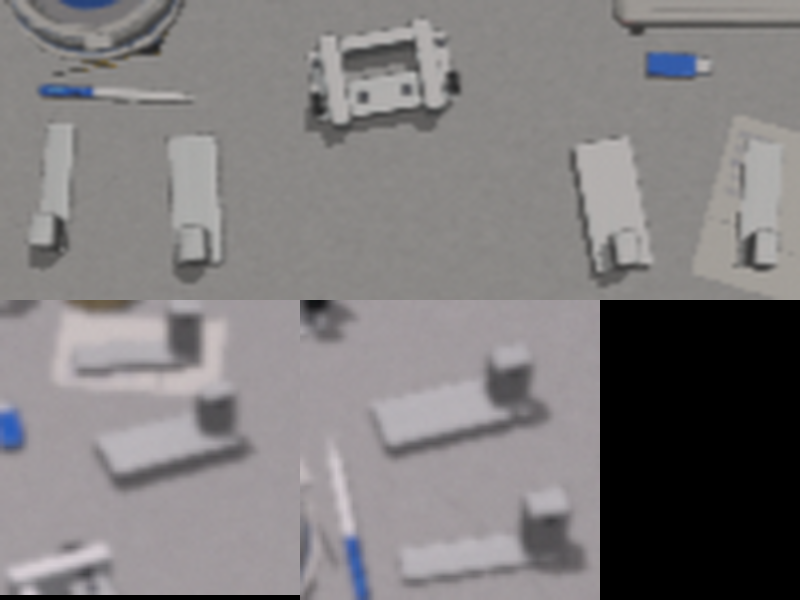

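Widths in the crop give, left to right: gauge_1 (tip at crop 61,125), gauge_3 (193,137), spreader (mouth at 390,114), gauge_4 (603,142), gauge_2 (764,141).

Run:
```python
from h import *
def o(X,Y): return [145+(X+.5)/4-.5,160+(Y+.5)/4-.5]
S={"g1":[(43,229),(61,125),.008],"g3":[(193,241),(193,137),.014],"g4":[(627,246),(603,142),.017],"g2":[(763,246),(764,141),.011]}
for n,(g,t,z) in S.items():
    G=ray("top",o(*g),.056)[0];T=ray("top",o(*t),z)[0];d=T-G
    print(n,G.round(4),T.round(4),"len",np.hypot(d[0],d[1]).round(4),"yaw",np.degrees(np.arctan2(d[1],d[0])).round(1),"side",proj("side",G).round(1).tolist(),proj("side",T).round(1).tolist())
L=[ray("top",o(*p),.05)[0] for p in((340,122),(329,38),(440,106),(422,22))]
F=(L[0]+L[2])/2;B=(L[1]+L[3])/2
print("spr",F,B-F,np.degrees(np.arctan2((B-F)[1],(B-F)[0])), "cross yaw",L[0]-L[2],np.linalg.norm(L[0]-L[2]), proj("side",F))
for c in("top","side"):
  for n in("gauge_1_tip","gate_front","back_stop","spreader"):
    print(c,n,[(np.round(d["uv"],1).tolist(),round(d["p"],2)) for d in bot.boxes_of(c,n)])
```

```text
g1 [0.4718 0.2869 0.056 ] [0.5639 0.282  0.008 ] len 0.0923 yaw -3.1 side [[297.8, 256.0]] [[264.2, 271.4]]
g3 [0.4592 0.1658 0.056 ] [0.5502 0.1703 0.014 ] len 0.0911 yaw 2.8 side [[288.8, 222.4]] [[258.9, 238.4]]
g4 [ 0.447  -0.1842  0.056 ] [ 0.5375 -0.1721  0.017 ] len 0.0913 yaw 7.6 side [[262.4, 149.2]] [[238.4, 163.7]]
g2 [ 0.4444 -0.2938  0.056 ] [ 0.536  -0.3075  0.011 ] len 0.0926 yaw -8.5 side [[255.5, 131.3]] [[231.1, 142.2]]
spr [0.56012432 0.00460389 0.05      ] [0.07022863 0.01043337 0.        ] 8.450221984937475 cross yaw [-0.01131227  0.08204869  0.        ] 0.08282484606600157 [[243.07400881 192.07421316]]
top gauge_1_tip [([158.2, 207.2], 0.58), ([335.9, 211.7], 0.22)]
top gate_front [([239.4, 178.1], 0.6)]
top back_stop [([241.0, 179.5], 0.9)]
top spreader [([238.7, 179.4], 0.96)]
side gauge_1_tip [([288.2, 267.6], 0.6)]
side gate_front [([232.8, 202.2], 0.55)]
side back_stop [([255.7, 162.6], 0.65), ([231.9, 199.4], 0.59)]
side spreader [([232.8, 202.7], 0.79)]
```

>>> servo_tool:
  motion: [0.8,-1,0,0,0,0.7,0,0.8,-1,0,0,0,0.7,0,0.87,-1,0,0,0,0,0,0.87,-1,0,0,0,0,0,0.87,-1,0,0,0,0,0]

```text
t: 1.52
eef_pos: [0.245, -0.544, 0.304]
tool_rot: [0.0, 1.0, 0.024, 0.0]
contact_force: [-0.5, -0.8, 0.3]
gripper_width: 1.001
grasp_force: 0.0
```

>>> servo_tool:
  motion: [0.87,-1,0,0,0,0,0,0.87,-1,0,0,0,0,0,0.87,-1,0,0,0,0,0,0.87,-1,0,0,0,0,0,0.87,-1,0,0,0,0,0]

```text
t: 2.15
eef_pos: [0.3272, -0.4399, 0.3041]
tool_rot: [0.0, 1.0, 0.024, 0.0]
contact_force: [0.3, -0.2, 0.0]
gripper_width: 1.0
grasp_force: 0.0
```

>>> servo_tool:
  motion: [0.87,-1,0,0,0,0,0,0.87,-1,0,0,0,0,0,0.87,-1,0,0,0,0,0,0.87,-1,0,0,0,0,0,0.87,-1,0,0,0,0,0]

```text
t: 2.78
eef_pos: [0.4093, -0.3359, 0.3041]
tool_rot: [0.0, 1.0, 0.024, 0.0]
contact_force: [0.1, -0.4, 0.1]
gripper_width: 0.998
grasp_force: 0.0
```

>>> servo_tool:
  motion: [0.15,-1,0.28,0,0,0,0,0.15,-1,0.28,0,0,0,0,0.15,-1,0.28,0,0,0,0,0.15,-1,0.28,0,0,0,0,0.15,-1,0.28,0,0,0,0]

```text
t: 3.4
eef_pos: [0.4181, -0.2353, 0.2754]
tool_rot: [0.0, 1.0, 0.024, -0.0]
contact_force: [0.3, 0.9, 0.1]
gripper_width: 1.0
grasp_force: 0.0
```

>>> servo_tool:
  motion: [0.15,-1,0.28,0,0,0,0,0.15,-1,0.28,0,0,0,0,0.15,-1,0.28,0,0,0,0,0.15,-1,0.28,0,0,0,0,0.15,-1,0.28,0,0,0,0]

```text
t: 4.03
eef_pos: [0.4283, -0.1349, 0.2475]
tool_rot: [0.0, 1.0, 0.024, -0.0]
contact_force: [-0.5, 0.6, 1.3]
gripper_width: 1.001
grasp_force: 0.0
```

>>> servo_tool:
  motion: [0.15,-1,0.28,0,0,0,0,0.15,-1,0.28,0,0,0,0,0.15,-1,0.28,0,0,0,0,0.15,-1,0.28,0,0,0,0,0.15,-1,0.28,0,0,0,0]

```text
t: 4.65
eef_pos: [0.4386, -0.0345, 0.2195]
tool_rot: [0.0, 1.0, 0.024, -0.0]
contact_force: [-0.1, -0.2, -0.5]
gripper_width: 1.001
grasp_force: 0.0
```

>>> servo_tool:
  motion: [0.15,-1,0.28,0,0,0,0,0.15,-1,0.28,0,0,0,0,0.15,-1,0.28,0,0,0,0,0.15,-1,0.28,0,0,0,0,0.15,-1,0.28,0,0,0,0]

```text
t: 5.28
eef_pos: [0.4489, 0.0659, 0.1915]
tool_rot: [0.0, 1.0, 0.024, -0.0]
contact_force: [0.1, -0.2, 0.5]
gripper_width: 0.996
grasp_force: 0.0
```

>>> servo_tool:
  motion: [0.15,-1,0.28,0,0,0,0,0.15,-1,0.28,0,0,0,0,0.15,-1,0.28,0,0,0,0,0.15,-1,0.28,0,0,0,0,0,0,0,0,0,0,0]

```text
t: 5.9
eef_pos: [0.4571, 0.1471, 0.1691]
tool_rot: [-0.0, 1.0, 0.025, -0.0]
contact_force: [-0.8, -1.2, -0.2]
gripper_width: 1.003
grasp_force: 0.0
```

>>> servo_tool:
  motion: [0.15,-0.93,0.25,0,0,0,0,0,0,0.85,0,0,0,0,0,0,0.85,0,0,0,0,0,0,0.85,0,0,0,0,0,0,0.85,0,0,0,0]
  grip_force: 50

```text
t: 6.52
eef_pos: [0.4596, 0.1643, 0.095]
tool_rot: [0.0, 1.0, 0.024, -0.0]
contact_force: [-0.8, 0.2, -0.2]
gripper_width: 0.997
grasp_force: 0.0
```

>>> servo_tool:
  motion: [0,0,0,0,0,0,1,0,0,0,0,0,0,1,0,0,0,0,0,0,1,0,0,0,0,0,0,1,0,0,0,0,0,0,1]

```text
t: 7.15
eef_pos: [0.4603, 0.1653, 0.0971]
tool_rot: [-0.0, 1.0, 0.024, 0.001]
contact_force: [-0.8, -0.8, 5.7]
gripper_width: 0.229
grasp_force: 51.1
```

Run:
```python
from h import *
o=bot.get_obs();print(o["t"],o["eef_pos"],o["contact_force"],o["gripper_width"],o["grasp_force"])
```

```text
7.15 [0.46029652 0.16527561 0.09710995] [-0.84780089 -0.81488142  5.65409892] 0.2292762878895606 51.135478019714355
```

>>> servo_tool:
  motion: [0,0,-0.7,0,0,0,1,0,0,-0.1,0,0,-0.62,1,-0.16,0.86,0,0,0,0,1,-0.16,0.86,0,0,0,0,1,-0.16,0.86,0,0,0,0,1]

```text
t: 7.78
eef_pos: [0.4572, 0.1104, 0.1123]
tool_rot: [0.0, 0.998, 0.069, -0.0]
contact_force: [0.7, -0.2, -2.2]
gripper_width: 0.222
grasp_force: 50.1
```

>>> servo_tool:
  motion: [-0.16,0.86,0,0,0,0,1,-0.16,0.86,0,0,0,0,1,-0.16,0.86,0,0,0,0,1,-0.16,0.86,0,0,0,0,1,-0.16,0.86,0,0,0,0,1]

```text
t: 8.4
eef_pos: [0.4538, 0.024, 0.1125]
tool_rot: [-0.0, 0.998, 0.07, 0.0]
contact_force: [0.1, 0.0, -2.4]
gripper_width: 0.225
grasp_force: 50.1
```

>>> servo_tool:
  motion: [-0.16,0.86,0,0,0,0,1,-0.16,0.86,0,0,0,0,1,0,0,0,0,0,0,1]

```text
t: 8.78
eef_pos: [0.4521, -0.0114, 0.1124]
tool_rot: [0.0, 0.998, 0.069, -0.0]
contact_force: [0.8, 0.1, -1.6]
gripper_width: 0.224
grasp_force: 50.1
```

Run:
```python
from h import *
o=bot.get_obs();print(o["t"],o["eef_pos"],o["contact_force"],o["gripper_width"],o["grasp_force"],2*np.degrees(np.arctan2(o["tool_rot"][2],o["tool_rot"][1])))
a=bot.read_camera("top")[:,:,::-1][150:225,190:290];b=bot.read_camera("side")[:,:,::-1][160:235,200:300]
c=[cv2.resize(x,(800,600),interpolation=cv2.INTER_CUBIC)[:,:,:] for x in(a,b)]
cv2.imwrite("pics/m1.png",np.hstack([cv2.resize(x,(400,300)) for x in c]));cv2.imwrite("pics/m1t.png",c[0])
```

```text
8.775 [ 0.45208543 -0.01143959  0.11242927] [ 0.80020619  0.06389446 -1.58527431] 0.2241149814495964 50.12848734855652 7.901731055074766
```

View pics/m1.png

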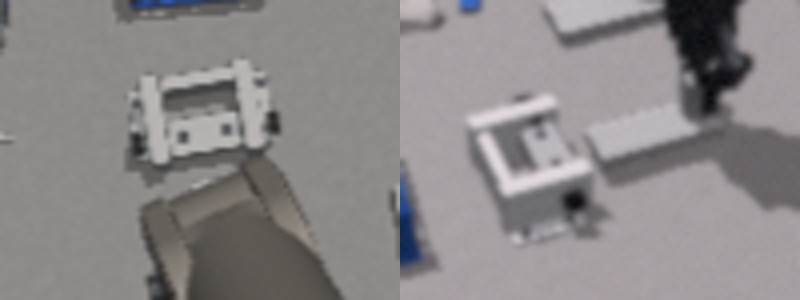

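The gauge_3 blade hangs just before the mouth: its tip corners are at side crop (588,132) and (610,162), and the cheek front corners at (557,97) and (592,165). Checking the alignment numerically.

Run:
```python
from h import *
o=lambda X,Y:[200+(X-400+.5)/4-.5,160+(Y+.5)/4-.5]
T=ray("side",[o(587,131),o(608,161)],.029);C=ray("side",[o(557,97),o(592,165)],.05)
a=np.radians(8.1);A=np.array([[np.cos(a),np.sin(a)],[-np.sin(a),np.cos(a)]])
print(T,C);print((T.mean(0)-C.mean(0))[:2]@A.T, "expected tip", A@(np.array([.452,-.0114])+.094*A[0]-np.array([.5601,.0046])))
```

```text
[[ 0.54554228 -0.01236748  0.029     ]
 [ 0.53702236  0.02472319  0.029     ]] [[ 0.56495136 -0.03555381  0.05      ]
 [ 0.55502825  0.04592838  0.05      ]]
[-0.01838128  0.00361659] expected tip [-0.01527598 -0.00060896]
```

>>> servo_tool:
  motion: [0,0,0.4,0,0,0,1,0,0,0.37,0,0,0,1,0,0,0,0,0,0,1]

```text
t: 9.25
eef_pos: [0.4524, -0.0091, 0.0967]
tool_rot: [-0.0, 0.997, 0.071, -0.0]
contact_force: [-0.0, 0.6, -1.2]
gripper_width: 0.231
grasp_force: 51.0
```

>>> servo_tool:
  motion: [0.35,0,0,0,0,0,1,0.25,0,0,0,0,0,1,0.15,0,0,0,0,0,1,0.1,0,0,0,0,0,1]

```text
t: 9.75
eef_pos: [0.4694, -0.0072, 0.0969]
tool_rot: [-0.0, 0.998, 0.07, 0.0]
contact_force: [-0.1, 0.1, -2.2]
gripper_width: 0.228
grasp_force: 51.0
```

>>> servo_tool:
  motion: [0.1,0,0,0,0,0,1,0.1,0,0,0,0,0,1]

```text
t: 10.0
eef_pos: [0.4732, -0.0068, 0.097]
tool_rot: [-0.0, 0.998, 0.07, -0.0]
contact_force: [-0.3, 0.2, -1.3]
gripper_width: 0.225
grasp_force: 51.0
```

>>> servo_tool:
  motion: [0,0,0.08,0,0,0,1,0,0,0.04,0,0,0,1]

```text
t: 10.25
eef_pos: [0.4736, -0.0067, 0.0965]
tool_rot: [0.001, 0.998, 0.07, 0.0]
contact_force: [-8.7, 0.0, 34.7]
gripper_width: 0.223
grasp_force: 56.2
```

>>> servo_tool:
  motion: [0.1,0,0,0,0,0,1,0.1,0,0,0,0,0,1]

```text
t: 10.5
eef_pos: [0.4741, -0.0065, 0.0965]
tool_rot: [0.001, 0.998, 0.07, -0.003]
contact_force: [-24.2, -2.3, 48.1]
gripper_width: 0.228
grasp_force: 57.9
```

>>> servo_tool:
  motion: [-0.2,0,-0.1,0,0,0,1,-0.05,0,0,0,0,0,1]

```text
t: 10.75
eef_pos: [0.4721, -0.007, 0.0968]
tool_rot: [0.0, 0.998, 0.07, 0.0]
contact_force: [0.2, 0.6, -2.1]
gripper_width: 0.223
grasp_force: 51.0
```

>>> servo_tool:
  motion: [0,0,0.02,0,0,0,1,0,0,0,0,0,0,1]

```text
t: 11.0
eef_pos: [0.472, -0.007, 0.0966]
tool_rot: [0.0, 0.998, 0.07, -0.0]
contact_force: [-4.0, -0.2, 10.6]
gripper_width: 0.228
grasp_force: 52.7
```

>>> servo_tool:
  motion: [0.05,0,0.01,0,0,0,1,0,0,0,0,0,0,1]

```text
t: 11.25
eef_pos: [0.4721, -0.0069, 0.0966]
tool_rot: [0.0, 0.998, 0.07, -0.001]
contact_force: [-7.8, -1.0, 16.7]
gripper_width: 0.225
grasp_force: 53.7
```

>>> servo_tool:
  motion: [0.05,0,0,0,0,0,1,0,0,0,0,0,0,1]

```text
t: 11.5
eef_pos: [0.4722, -0.0069, 0.0966]
tool_rot: [0.001, 0.998, 0.07, -0.002]
contact_force: [-10.8, -0.1, 22.3]
gripper_width: 0.226
grasp_force: 54.3
```

>>> servo_tool:
  motion: [0,0,-0.035,0,0,0,1,0,0,0,0,0,0,1]

```text
t: 11.75
eef_pos: [0.4743, -0.0067, 0.0966]
tool_rot: [-0.0, 0.998, 0.07, 0.0]
contact_force: [-1.0, 0.0, 2.5]
gripper_width: 0.225
grasp_force: 51.6
```

>>> servo_tool:
  motion: [0.05,0,0,0,0,0,1,0,0,0,0,0,0,1]

```text
t: 12.0
eef_pos: [0.4745, -0.0066, 0.0966]
tool_rot: [0.0, 0.998, 0.07, -0.001]
contact_force: [-3.9, -0.6, 5.0]
gripper_width: 0.228
grasp_force: 52.1
```

>>> servo_tool:
  motion: [0.05,0,0,0,0,0,1,0,0,0,0,0,0,1]

```text
t: 12.25
eef_pos: [0.4751, -0.0065, 0.0966]
tool_rot: [0.0, 0.998, 0.07, -0.001]
contact_force: [-3.2, -0.4, 3.8]
gripper_width: 0.227
grasp_force: 51.9
```

>>> servo_tool:
  motion: [0.1,0,-0.005,0,0,0,1,0.05,0,0,0,0,0,1]

```text
t: 12.5
eef_pos: [0.4797, -0.0059, 0.0968]
tool_rot: [-0.0, 0.998, 0.07, 0.0]
contact_force: [0.3, 0.1, -2.6]
gripper_width: 0.224
grasp_force: 50.9
```

>>> servo_tool:
  motion: [0.1,0,0,0,0,0,1,0.05,0,0,0,0,0,1]

```text
t: 12.75
eef_pos: [0.4824, -0.0055, 0.0968]
tool_rot: [-0.0, 0.998, 0.07, 0.0]
contact_force: [0.3, -0.6, -2.3]
gripper_width: 0.226
grasp_force: 50.9
```

>>> servo_tool:
  motion: [0.15,0,0,0,0,0,1,0.15,0,0,0,0,0,1,0.15,0,0,0,0,0,1]

```text
t: 13.12
eef_pos: [0.4912, -0.0043, 0.0969]
tool_rot: [0.0, 0.998, 0.07, 0.0]
contact_force: [0.5, 0.4, -2.3]
gripper_width: 0.227
grasp_force: 50.9
```

Run:
```python
from h import *
o=bot.get_obs();print(o["t"],o["eef_pos"],o["contact_force"])
b=bot.read_camera("side")[:,:,::-1][160:235,200:300]
cv2.imwrite("pics/m2.png",cv2.resize(b,(800,600),interpolation=cv2.INTER_CUBIC))
```

```text
13.125 [ 0.49122234 -0.00426333  0.09692455] [ 0.53012637  0.35845908 -2.28927619]
```

View pics/m2.png

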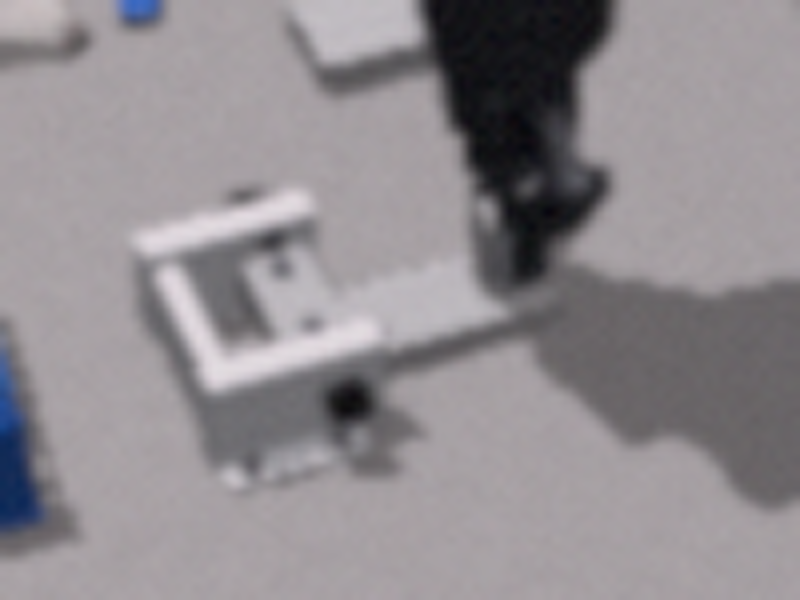

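Gauge_3's blade (330–500, 260–350) runs under the bar and moves without resistance, so gauge_3 fits. I'll withdraw it, set it aside on the left, and test gauge_4.

>>> servo_tool:
  motion: [-0.6,0,0,0,0,0,1,-0.7,0,0,0,0,0,1,-0.7,0,0,0,0,0,1,0,0,-0.4,0,0,0,1,0.15,-0.9,0,0,0,0,1]

```text
t: 13.8
eef_pos: [0.4523, 0.0073, 0.1059]
tool_rot: [0.0, 0.998, 0.069, 0.001]
contact_force: [-0.4, 0.2, -1.3]
gripper_width: 0.23
grasp_force: 50.9
```

>>> servo_tool:
  motion: [0.15,-0.9,0,0,0,0,1,0.15,-0.9,0,0,0,0,1,0.15,-0.9,0,0,0,0,1,0.15,-0.9,0,0,0,0,1,0.15,-0.9,0,0,0,0,1]

```text
t: 14.42
eef_pos: [0.4546, 0.1004, 0.1056]
tool_rot: [-0.0, 0.998, 0.07, 0.001]
contact_force: [0.8, 0.1, -1.5]
gripper_width: 0.224
grasp_force: 50.9
```

>>> servo_tool:
  motion: [0,0,0.2,0,0,0,1,0,0,0.2,0,0,0,1,0,0,0,0,0,0,1]

```text
t: 14.8
eef_pos: [0.454, 0.0987, 0.0967]
tool_rot: [0.0, 0.998, 0.07, -0.0]
contact_force: [0.3, 0.1, -2.4]
gripper_width: 0.225
grasp_force: 51.0
```

>>> servo_tool:
  motion: [0,0,0,0,0,0,0,0,0,0,0,0,0,0,0,0,-0.8,0,0,0,0,0,0,-1,0,0,0,0,0,0,-1,0,0,0,0]

```text
t: 15.42
eef_pos: [0.4541, 0.0996, 0.1545]
tool_rot: [-0.0, 0.998, 0.07, 0.0]
contact_force: [0.1, 0.8, -0.7]
gripper_width: 1.0
grasp_force: 0.0
```

>>> servo_tool:
  motion: [0,0,-0.2,0,0,0,0,-0.16,1,0,0,0,0,0,-0.16,1,0,0,0,0,0,-0.16,1,0,0,0,0,0,-0.16,1,0,0,0,0,0]

```text
t: 16.05
eef_pos: [0.4523, 0.0179, 0.1568]
tool_rot: [0.0, 0.998, 0.07, -0.0]
contact_force: [-0.0, 0.0, 0.3]
gripper_width: 0.997
grasp_force: 0.0
```

>>> servo_tool:
  motion: [-0.16,1,0,0,0,0,0,-0.16,1,0,0,0,0,0,-0.16,1,0,0,0,0,0,-0.16,1,0,0,0,0,0,-0.16,1,0,0,0,0,0]

```text
t: 16.68
eef_pos: [0.4505, -0.0834, 0.1568]
tool_rot: [-0.0, 0.998, 0.07, -0.0]
contact_force: [0.5, -0.5, -0.3]
gripper_width: 0.997
grasp_force: 0.0
```

>>> servo_tool:
  motion: [-0.16,1,0,0,0,0,0,-0.16,1,0,0,0,0,0,-0.16,1,0,0,0,0,0,-0.16,1,0,0,0,0,0,-0.16,0.9,0,0,0,0,0]

```text
t: 17.3
eef_pos: [0.4484, -0.1827, 0.1568]
tool_rot: [-0.0, 0.998, 0.07, -0.0]
contact_force: [0.2, 0.4, -0.5]
gripper_width: 0.999
grasp_force: 0.0
```

Run:
```python
from h import *
o=bot.get_obs();print(o["t"],o["eef_pos"],o["contact_force"],o["gripper_width"])
for c in("side",):
    b=bot.read_camera(c)
    print([(np.round(d["uv"],1).tolist(),round(d["p"],2)) for d in bot.boxes_of(c,"gauge_1")])
```

```text
17.3 [ 0.44835114 -0.18270711  0.15675373] [ 0.23588312  0.4289514  -0.54304949] 0.9987017067336894
[([270.7, 224.6], 0.83), ([287.1, 268.6], 0.75), ([245.8, 142.6], 0.6), ([254.7, 164.1], 0.59)]
```

>>> servo_tool:
  motion: [0,0,1,0,0,0,0,0,0,1,0,0,0,0,0,0,0.95,0,0,0,0,0,0,0,0,0,0,1,0,0,0,0,0,0,1]

```text
t: 18.02
eef_pos: [0.449, -0.1815, 0.0984]
tool_rot: [-0.0, 0.997, 0.071, 0.0]
contact_force: [0.1, 0.3, 0.7]
gripper_width: 0.603
grasp_force: 0.0
```

>>> servo_tool:
  motion: [0,0,0,0,0,0,1,0,0,0,0,0,0,1,0,0,0,0,0,0,1]

```text
t: 18.4
eef_pos: [0.4492, -0.1824, 0.0988]
tool_rot: [0.0, 0.998, 0.07, 0.001]
contact_force: [-0.2, -0.8, 5.9]
gripper_width: 0.224
grasp_force: 49.6
```

>>> servo_tool:
  motion: [0,0,-0.5,0,0,0,1,0.14,-0.94,0,0,0,0,1,0.14,-0.94,0,0,0,0,1,0.14,-0.94,0,0,0,0,1,0.14,-0.94,0,0,0,0,1]

```text
t: 19.02
eef_pos: [0.4488, -0.1053, 0.1082]
tool_rot: [-0.0, 0.998, 0.07, -0.0]
contact_force: [0.5, 0.4, -2.2]
gripper_width: 0.228
grasp_force: 48.9
```

>>> servo_tool:
  motion: [0.14,-0.94,0,0,0,0,1,0.14,-0.94,0,0,0,0,1,0.14,-0.94,0,0,0,0,1,0.14,-0.94,0,0,0,0,1,0.14,-0.94,0,0,0,0,1]

```text
t: 19.65
eef_pos: [0.4495, -0.0103, 0.1082]
tool_rot: [-0.0, 0.998, 0.07, -0.0]
contact_force: [0.2, 0.1, -3.7]
gripper_width: 0.227
grasp_force: 48.9
```

>>> servo_tool:
  motion: [0,0,0.2,0,0,0,1,0,0,0.2,0,0,0,1,0,0,0,0,0,0,1]

```text
t: 20.02
eef_pos: [0.4494, -0.0119, 0.0995]
tool_rot: [0.0, 0.998, 0.07, -0.001]
contact_force: [0.2, 1.2, -2.7]
gripper_width: 0.225
grasp_force: 48.9
```

Run:
```python
from h import *
o=bot.get_obs();print(o["t"],o["eef_pos"],o["contact_force"],o["gripper_width"])
b=bot.read_camera("side")[:,:,::-1][160:235,200:300]
cv2.imwrite("pics/m3.png",cv2.resize(b,(800,600),interpolation=cv2.INTER_CUBIC))
```

```text
20.025 [ 0.44939469 -0.01190671  0.09948141] [ 0.19847536  1.16063795 -2.69292411] 0.22476740874172357
```

View pics/m3.png

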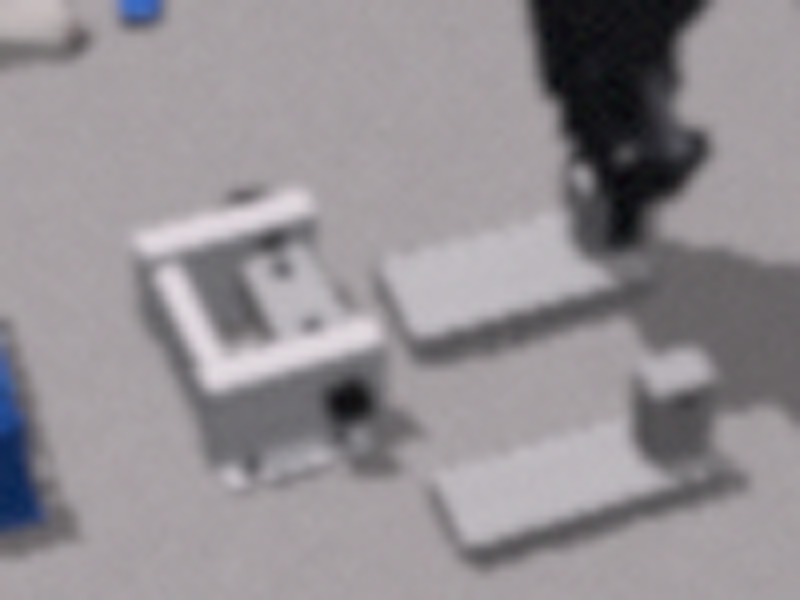

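Gauge_4's tip corners are at (380,265) and (418,345), in front of the mouth; gauge_3 lies set aside at (580,460). Lateral check next.

Run:
```python
from h import *
o=lambda X,Y:[200+(X+.5)/8-.5,160+(Y+.5)/8-.5]
a=np.radians(8.1);A=np.array([[np.cos(a),np.sin(a)],[-np.sin(a),np.cos(a)]])
T=ray("side",[o(379,263),o(415,343)],.0177);C=ray("side",[o(314,197),o(382,329)],.05)
print(T,C,(T-C.mean(0))[:,:2]@A.T)
```

```text
[[ 0.54128263 -0.02281831  0.0177    ]
 [ 0.53769323  0.02502952  0.0177    ]] [[ 0.56546481 -0.03416144  0.05      ]
 [ 0.55578593  0.04490927  0.05      ]] [[-0.02312209 -0.02518555]
 [-0.01993386  0.02269068]]
```

>>> servo_tool:
  motion: [0.3,0,0.02,0,0,0,1,0,0,0,0,0,0,1]

```text
t: 20.32
eef_pos: [0.4567, -0.0101, 0.0997]
tool_rot: [-0.0, 0.998, 0.07, 0.001]
contact_force: [-0.2, 0.3, -3.5]
gripper_width: 0.221
grasp_force: 48.9
```

>>> servo_tool:
  motion: [0.3,0,0.02,0,0,0,1,0.2,0,0,0,0,0,1,0,0,0,0,0,0,1]

```text
t: 20.7
eef_pos: [0.4662, -0.0085, 0.0992]
tool_rot: [-0.0, 0.998, 0.07, 0.0]
contact_force: [0.4, 0.0, -2.4]
gripper_width: 0.225
grasp_force: 48.9
```

>>> servo_tool:
  motion: [0.1,0,0.015,0,0,0,1,0,0,0,0,0,0,1]

```text
t: 20.95
eef_pos: [0.4674, -0.0085, 0.0988]
tool_rot: [0.0, 0.998, 0.07, -0.0]
contact_force: [-1.7, -0.3, 0.1]
gripper_width: 0.227
grasp_force: 49.4
```

>>> servo_tool:
  motion: [0.1,0,0,0,0,0,1,0,0,0,0,0,0,1]

```text
t: 21.2
eef_pos: [0.4701, -0.008, 0.0988]
tool_rot: [-0.0, 0.998, 0.07, 0.0]
contact_force: [-1.0, -0.2, -2.3]
gripper_width: 0.226
grasp_force: 49.1
```

>>> servo_tool:
  motion: [0.1,0,0,0,0,0,1,0,0,0,0,0,0,1]

```text
t: 21.45
eef_pos: [0.4719, -0.0078, 0.0988]
tool_rot: [-0.0, 0.998, 0.07, 0.0]
contact_force: [0.0, -0.5, -2.5]
gripper_width: 0.221
grasp_force: 49.3
```

>>> servo_tool:
  motion: [0.05,0,0,0,0,0,1,0,0,0,0,0,0,1]

```text
t: 21.7
eef_pos: [0.4727, -0.0077, 0.0988]
tool_rot: [0.0, 0.998, 0.07, 0.0]
contact_force: [-1.1, -0.4, -2.1]
gripper_width: 0.225
grasp_force: 49.4
```

>>> servo_tool:
  motion: [0.05,0,0,0,0,0,1,0,0,0,0,0,0,1]

```text
t: 21.95
eef_pos: [0.4738, -0.0075, 0.0988]
tool_rot: [-0.0, 0.998, 0.07, 0.0]
contact_force: [-0.6, 0.0, -2.0]
gripper_width: 0.222
grasp_force: 49.3
```

>>> servo_tool:
  motion: [0.05,0,0,0,0,0,1,0,0,0,0,0,0,1]

```text
t: 22.2
eef_pos: [0.4748, -0.0073, 0.0988]
tool_rot: [-0.0, 0.998, 0.07, 0.0]
contact_force: [-0.6, -0.7, -1.8]
gripper_width: 0.222
grasp_force: 49.3
```

>>> servo_tool:
  motion: [0.05,0,0,0,0,0,1,0,0,0,0,0,0,1]

```text
t: 22.45
eef_pos: [0.4756, -0.0073, 0.0988]
tool_rot: [0.0, 0.998, 0.07, -0.0]
contact_force: [-0.8, -0.1, -0.2]
gripper_width: 0.222
grasp_force: 49.3
```

>>> servo_tool:
  motion: [0.05,0,0,0,0,0,1,0,0,0,0,0,0,1]

```text
t: 22.7
eef_pos: [0.4757, -0.0073, 0.0988]
tool_rot: [0.0, 0.998, 0.07, -0.001]
contact_force: [-5.5, -0.3, 4.4]
gripper_width: 0.225
grasp_force: 50.0
```

>>> servo_tool:
  motion: [0.05,0,0,0,0,0,1,0,0,0,0,0,0,1]

```text
t: 22.95
eef_pos: [0.4758, -0.0072, 0.0987]
tool_rot: [0.0, 0.998, 0.07, -0.002]
contact_force: [-8.3, -0.8, 8.3]
gripper_width: 0.226
grasp_force: 50.5
```

>>> servo_tool:
  motion: [0.05,0,0,0,0,0,1,0,0,0,0,0,0,1]

```text
t: 23.2
eef_pos: [0.4759, -0.0072, 0.0987]
tool_rot: [0.001, 0.998, 0.07, -0.003]
contact_force: [-12.0, -1.9, 13.4]
gripper_width: 0.226
grasp_force: 51.1
```

>>> servo_tool:
  motion: [0,0,-0.02,0,0,0,1,0,0,0,0,0,0,1]

```text
t: 23.45
eef_pos: [0.476, -0.0073, 0.0988]
tool_rot: [0.0, 0.998, 0.07, -0.003]
contact_force: [-9.8, -0.7, 7.3]
gripper_width: 0.227
grasp_force: 50.0
```

>>> servo_tool:
  motion: [0.05,0,-0.01,0,0,0,1,0,0,0,0,0,0,1]

```text
t: 23.7
eef_pos: [0.4762, -0.0073, 0.0988]
tool_rot: [0.001, 0.998, 0.07, -0.004]
contact_force: [-11.9, -1.5, 8.8]
gripper_width: 0.222
grasp_force: 50.4
```

>>> servo_tool:
  motion: [0,0,-0.03,0,0,0,1,0,0,0,0,0,0,1]

```text
t: 23.95
eef_pos: [0.4764, -0.0073, 0.0992]
tool_rot: [0.001, 0.998, 0.07, -0.003]
contact_force: [-9.5, -0.6, 3.1]
gripper_width: 0.227
grasp_force: 49.5
```

Run:
```python
from h import *
b=bot.read_camera("side")[:,:,::-1][170:220,205:272]
cv2.imwrite("pics/m4.png",cv2.resize(b,(800,600),interpolation=cv2.INTER_CUBIC))
```

```text
(no output)
```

View pics/m4.png

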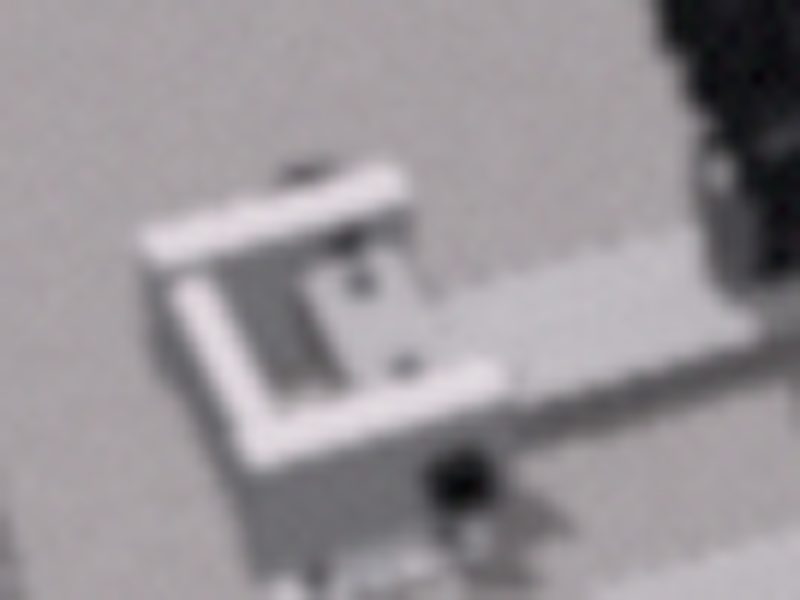

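Gauge_4's tip stands inside the mouth against the bar's front face (430,310). It held still with about 10–12 N along the push and little bench load, so gauge_4 is refused. I'll put gauge_4 back on the right.

>>> servo_tool:
  motion: [-0.5,0,0,0,0,0,1,-0.6,0,0,0,0,0,1,-0.6,0,0,0,0,0,1,0,0,-0.4,0,0,0,1,-0.11,0.91,0,0,0,0,1]

```text
t: 24.62
eef_pos: [0.4474, -0.0286, 0.1092]
tool_rot: [-0.0, 0.997, 0.072, 0.001]
contact_force: [0.5, -0.4, -2.6]
gripper_width: 0.227
grasp_force: 48.9
```

>>> servo_tool:
  motion: [-0.11,0.91,0,0,0,0,1,-0.11,0.91,0,0,0,0,1,-0.11,0.91,0,0,0,0,1,-0.11,0.91,0,0,0,0,1,-0.11,0.91,0,0,0,0,1]

```text
t: 25.25
eef_pos: [0.4489, -0.1221, 0.1087]
tool_rot: [0.0, 0.998, 0.07, 0.001]
contact_force: [0.3, -0.1, -4.0]
gripper_width: 0.231
grasp_force: 48.9
```

>>> servo_tool:
  motion: [-0.11,0.91,0,0,0,0,1,0,0,0.2,0,0,0,1,0,0,0.2,0,0,0,1,0,0,0,0,0,0,1]

```text
t: 25.75
eef_pos: [0.4484, -0.1388, 0.0997]
tool_rot: [-0.0, 0.997, 0.071, -0.0]
contact_force: [0.1, 0.3, -3.3]
gripper_width: 0.228
grasp_force: 49.1
```

>>> servo_tool:
  motion: [0,0,0.04,0,0,0,1,0,0,0,0,0,0,0,0,0,0,0,0,0,0,0,0,-0.8,0,0,0,0,0,0,-1,0,0,0,0]

```text
t: 26.38
eef_pos: [0.4485, -0.1397, 0.1363]
tool_rot: [-0.0, 0.998, 0.07, -0.0]
contact_force: [-0.2, -0.0, 0.6]
gripper_width: 0.997
grasp_force: 0.0
```

>>> servo_tool:
  motion: [0,0,-1,0,0,0,0,0,0,-0.1,0,0,0,0,0.16,-0.98,0,0,0,0,0,0.16,-0.98,0,0,0,0,0,0.16,-0.98,0,0,0,0,0]

```text
t: 27.0
eef_pos: [0.4495, -0.0797, 0.1571]
tool_rot: [-0.0, 0.998, 0.07, -0.0]
contact_force: [0.2, 0.0, 0.0]
gripper_width: 1.002
grasp_force: 0.0
```

>>> servo_tool:
  motion: [0.16,-0.98,0,0,0,0,0,0.16,-0.98,0,0,0,0,0,0.16,-0.98,0,0,0,0,0,0.16,-0.98,0,0,0,0,0,0.16,-0.98,0,0,0,0,0]

```text
t: 27.62
eef_pos: [0.4516, 0.0197, 0.157]
tool_rot: [-0.0, 0.998, 0.07, -0.0]
contact_force: [0.5, 0.1, -0.0]
gripper_width: 1.005
grasp_force: 0.0
```

>>> servo_tool:
  motion: [0.16,-0.98,0,0,0,0,0,0.16,-0.98,0,0,0,0,0,0.16,-0.98,0,0,0,0,0,0.16,-0.98,0,0,0,0,0,0,0,0,0,0,0,0]

```text
t: 28.25
eef_pos: [0.4534, 0.0998, 0.1571]
tool_rot: [-0.0, 0.997, 0.072, 0.0]
contact_force: [-0.7, -0.7, -1.5]
gripper_width: 1.0
grasp_force: 0.0
```

Down 60 mm and grip gauge_3.

>>> servo_tool:
  motion: [0,0,1,0,0,0,0,0,0,1,0,0,0,0,0,0,0.95,0,0,0,0,0,0,0,0,0,0,1,0,0,0,0,0,0,1]

```text
t: 28.88
eef_pos: [0.4537, 0.098, 0.0986]
tool_rot: [0.0, 0.998, 0.07, 0.0]
contact_force: [-0.1, -0.6, -0.2]
gripper_width: 0.604
grasp_force: 0.0
```

>>> servo_tool:
  motion: [0,0,0,0,0,0,1,0,0,0,0,0,0,1,0,0,0,0,0,0,1]

```text
t: 29.25
eef_pos: [0.454, 0.0986, 0.099]
tool_rot: [0.0, 0.998, 0.07, 0.001]
contact_force: [-1.9, -0.2, 6.2]
gripper_width: 0.227
grasp_force: 49.7
```

>>> servo_tool:
  motion: [0,0,-0.5,0,0,0,1,-0.14,0.9,0,0,0,0,1,-0.14,0.9,0,0,0,0,1,-0.14,0.9,0,0,0,0,1,-0.14,0.9,0,0,0,0,1]

```text
t: 29.88
eef_pos: [0.4524, 0.025, 0.1086]
tool_rot: [0.0, 0.998, 0.07, -0.0]
contact_force: [-0.1, 0.2, -1.9]
gripper_width: 0.224
grasp_force: 49.1
```

>>> servo_tool:
  motion: [-0.14,0.9,0,0,0,0,1,-0.14,0.9,0,0,0,0,1,0,0,0.2,0,0,0,1,0,0,0.2,0,0,0,1,0,0,0,0,0,0,1]

```text
t: 30.5
eef_pos: [0.4518, -0.0099, 0.0999]
tool_rot: [-0.0, 0.997, 0.071, -0.0]
contact_force: [1.0, 1.3, -0.9]
gripper_width: 0.223
grasp_force: 49.1
```

>>> servo_tool:
  motion: [0.4,0,0.03,0,0,0,1,0.4,0,0,0,0,0,1,0,0,0,0,0,0,1]

```text
t: 30.88
eef_pos: [0.4691, -0.0081, 0.0998]
tool_rot: [-0.0, 0.998, 0.07, 0.001]
contact_force: [-0.8, -0.1, -1.5]
gripper_width: 0.222
grasp_force: 49.1
```

>>> servo_tool:
  motion: [0.1,0,0.005,0,0,0,1,0.1,0,0,0,0,0,1]

```text
t: 31.12
eef_pos: [0.4718, -0.0081, 0.0995]
tool_rot: [0.0, 0.998, 0.07, -0.0]
contact_force: [0.1, -0.7, -1.1]
gripper_width: 0.23
grasp_force: 49.1
```

>>> servo_tool:
  motion: [0.1,0,0,0,0,0,1,0.1,0,0,0,0,0,1,0.1,0,0,0,0,0,1]

```text
t: 31.5
eef_pos: [0.4779, -0.0071, 0.0995]
tool_rot: [0.0, 0.998, 0.07, 0.0]
contact_force: [0.8, 0.5, -1.6]
gripper_width: 0.225
grasp_force: 49.1
```

>>> servo_tool:
  motion: [0.15,0,0,0,0,0,1,0.15,0,0.005,0,0,0,1,0.2,0,0,0,0,0,1]

```text
t: 31.88
eef_pos: [0.4879, -0.0058, 0.0994]
tool_rot: [0.0, 0.998, 0.07, -0.0]
contact_force: [-1.0, -0.5, -3.3]
gripper_width: 0.225
grasp_force: 49.1
```

>>> servo_tool:
  motion: [0.25,0,0,0,0,0,1,0.25,0,0,0,0,0,1,0.25,0,0,0,0,0,1,0.2,0,0,0,0,0,1]

```text
t: 32.38
eef_pos: [0.5069, -0.003, 0.0994]
tool_rot: [0.0, 0.998, 0.07, 0.0]
contact_force: [-0.2, 1.1, -1.8]
gripper_width: 0.229
grasp_force: 49.1
```

>>> servo_tool:
  motion: [0.25,0,0,0,0,0,1,0.25,0,0,0,0,0,1,0.2,0,0,0,0,0,1,0,0,0,0,0,0,1]

```text
t: 32.88
eef_pos: [0.5207, -0.001, 0.0994]
tool_rot: [-0.0, 0.998, 0.07, 0.0]
contact_force: [-0.0, -0.0, -0.5]
gripper_width: 0.228
grasp_force: 49.1
```

>>> servo_tool:
  motion: [0.1,0,0,0,0,0,1,0.1,0,0,0,0,0,1]

```text
t: 33.12
eef_pos: [0.5243, -0.0006, 0.0994]
tool_rot: [0.0, 0.998, 0.07, -0.0]
contact_force: [-0.2, 0.4, -2.2]
gripper_width: 0.224
grasp_force: 49.1
```

>>> servo_tool:
  motion: [0.05,0,0,0,0,0,1,0,0,0,0,0,0,1]

```text
t: 33.38
eef_pos: [0.5254, -0.0004, 0.0994]
tool_rot: [-0.0, 0.998, 0.07, 0.0]
contact_force: [0.3, 0.2, -2.2]
gripper_width: 0.221
grasp_force: 49.1
```

>>> servo_tool:
  motion: [0.07,0,0,0,0,0,1,0,0,0,0,0,0,1]

```text
t: 33.62
eef_pos: [0.5268, -0.0002, 0.0994]
tool_rot: [-0.0, 0.998, 0.07, 0.0]
contact_force: [-0.4, -0.2, -1.9]
gripper_width: 0.227
grasp_force: 49.1
```

>>> servo_tool:
  motion: [0.07,0,0,0,0,0,1,0,0,0,0,0,0,1]

```text
t: 33.88
eef_pos: [0.5282, 0.0, 0.0994]
tool_rot: [0.0, 0.998, 0.07, 0.0]
contact_force: [-0.0, -0.2, -2.0]
gripper_width: 0.226
grasp_force: 49.1
```

>>> servo_tool:
  motion: [0.07,0,0,0,0,0,1,0,0,0,0,0,0,1]

```text
t: 34.12
eef_pos: [0.5285, -0.0, 0.0992]
tool_rot: [0.0, 0.998, 0.07, -0.001]
contact_force: [-5.3, -1.2, 1.3]
gripper_width: 0.229
grasp_force: 49.6
```

>>> servo_tool:
  motion: [0.05,0,0,0,0,0,1,0,0,0,0,0,0,1]

```text
t: 34.38
eef_pos: [0.5286, -0.0, 0.0991]
tool_rot: [0.0, 0.998, 0.07, -0.002]
contact_force: [-8.7, -1.1, 5.7]
gripper_width: 0.227
grasp_force: 50.2
```

>>> servo_tool:
  motion: [0,0,0,0,0,0,0,0,0,0,0,0,0,0,0,0,0,0,0,0,0,0,0,-0.8,0,0,0,0,0,0,-1,0,0,0,0]

```text
t: 35.0
eef_pos: [0.5305, 0.0004, 0.1364]
tool_rot: [-0.0, 0.998, 0.07, -0.0]
contact_force: [-0.6, 0.4, 0.5]
gripper_width: 1.002
grasp_force: 0.0
```

>>> servo_tool:
  motion: [0,0,-1,0,0,0,0,0,0,-1,0,0,0,0,-0.5,0,-1,0,0,0,0,-1,0,-1,0,0,0,0,-1,0,-1,0,0,0,0]

```text
t: 35.62
eef_pos: [0.4806, -0.0066, 0.2371]
tool_rot: [0.0, 0.998, 0.07, 0.001]
contact_force: [0.6, -0.0, -0.3]
gripper_width: 0.998
grasp_force: 0.0
```

>>> servo_tool:
  motion: [0,1,-1,0,0,0,0,0,1,-1,0,0,0,0,0,1,0,0,0,0,0,0,1,0,0,0,0,0,0,1,0,0,0,0,0]

```text
t: 36.25
eef_pos: [0.4951, -0.1062, 0.2767]
tool_rot: [0.0, 0.998, 0.07, 0.001]
contact_force: [-0.9, 0.3, 0.2]
gripper_width: 1.003
grasp_force: 0.0
```

Run:
```python
from h import *
o=bot.get_obs();print(o["t"],o["eef_pos"],o["contact_force"])
s=bot.read_camera("side")[:,:,::-1]
b=s[170:220,205:272]
cv2.imwrite("pics/m5.png",np.hstack([cv2.resize(b,(400,300),interpolation=cv2.INTER_CUBIC),cv2.resize(s[110:290,150:390],(400,300),interpolation=cv2.INTER_CUBIC)]))
```

```text
36.25 [ 0.49510994 -0.10622083  0.27669305] [-0.90220113  0.25081851  0.15969958]
```

View pics/m5.png

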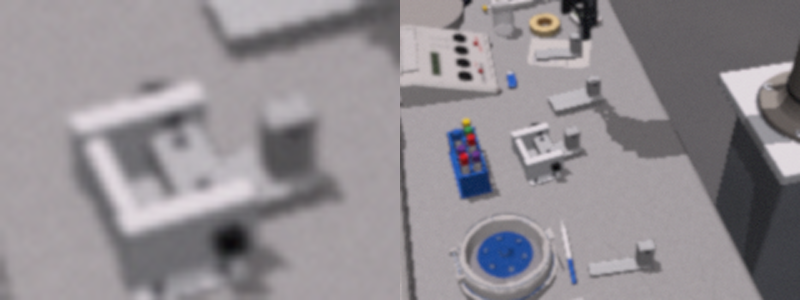

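Gauge_3 is fully in: its blade shows behind the bar up to the stop (145,190) and its grip stands at (290,140). The other three gauges lie flat outside. Handing in.

```bash
python3 -c "
from station import bot
print(bot.hand_in())"
```

```text
the job is handed in; nothing more can be done
None
```

Gauge_3 (14 mm) is the thickest that fits: it is pushed in to the back stop and released, gauge_4 (17 mm) was refused at about 12 N against the bar, so the gap is 14–16 mm, and the other three gauges lie flat outside; on the first gauge_3 try I briefly pressed it onto the bench with about 48 N before easing off, and the job is handed in with no verdict shown.

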